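Put the cheese wedge away in the drawer that opens

TASK

Put the wedge of cheese from the board away in the drawer unit under the display shelf: one of its two drawers is locked, so find by pulling at the handles the one that opens, pull it well out, and lay the wedge flat on its floor, set down and not dropped. Then push the drawer fully shut, with the wedge inside and both drawers closed, and leave the other things on the counter where they are.

Things in the scene. Friction and masses are not known exactly. Their poses are not given: they have to be found in the camera images.
- unit: grey drawer unit, 250 deep (x), 320 wide (y), 125 mm high, fixed: two equal drawers side by side under a black shelf. Origin: at counter height, mid-width, in the plane of the drawer fronts (x = 0); x points away from the robot, drawers open along -x. The fronts stand from 12 to 112 mm high. A hidden bolt locks one of the drawers (nothing shows which): that one gives only about 4 mm
- shelf_edge (a point): middle of the lower front edge of the unit's display shelf, at x = -35, z = 160 mm in the unit's frame. The shelf is 340 mm wide (y) and runs back over the whole unit, stock on it up to 225 mm. A tool pointing straight down at a shut drawer's handle hits it, until the drawer is out by 50 mm; one tilted 25 to 45 degrees (fingers pointing down and in, along +x) passes
- drawer_left (a joint): how far the left drawer (seen from the robot, the unit's +y side) is pulled out, m: 0 shut, 0.20 at the end stop. Unlocked, it slides with 2 N of friction plus 5 N per m/s and stays where it is left
- drawer_left_grip (a point): middle of the upright grip bar of the left drawer's steel bow handle, moves with the drawer; shut, it is at x = -45, y = 77.5, z = 72 mm in the unit's frame. Round bar 12 mm thick, 60 mm long, 45 mm in front of the drawer front; equal stems run back to the front from its ends. Axes as the unit's
- drawer_left_floor (a point): middle of the front edge of the left drawer's inner floor, at the foot of the inside of its front; moves with the drawer; shut, at x = 20, y = 77.5, z = 17 mm in the unit's frame. The floor runs 215 mm along +x and is 131 mm wide (y); sides and rear 50 mm high above this floor, front 95 mm. Axes as the unit's. Pulled out by d, d - 55 mm of the inside next to its front is clear of the shelf above
- drawer_right (a joint): how far the right drawer (seen from the robot, the unit's -y side) is pulled out, m: 0 shut, 0.20 at the end stop. Unlocked, it slides with 2 N of friction plus 5 N per m/s and stays where it is left
- drawer_right_grip (a point): middle of the upright grip bar of the right drawer's steel bow handle, moves with the drawer; shut, it is at x = -45, y = -77.5, z = 72 mm in the unit's frame. Round bar 12 mm thick, 60 mm long, 45 mm in front of the drawer front; equal stems run back to the front from its ends. Axes as the unit's
- drawer_right_floor (a point): middle of the front edge of the right drawer's inner floor, at the foot of the inside of its front; moves with the drawer; shut, at x = 20, y = -77.5, z = 17 mm in the unit's frame. The floor runs 215 mm along +x and is 131 mm wide (y); sides and rear 50 mm high above this floor, front 95 mm. Axes as the unit's. Pulled out by d, d - 55 mm of the inside next to its front is clear of the shelf above
- board: wooden board 300 x 220 x 12 mm, fixed, on which the wedge lies; origin: centre of its underside
- wedge: the wrapped wedge of cheese lying flat on the board, about 200 g: a straight-sided wedge 40 mm high, 95 mm long along its x axis, 14 mm wide at its thin end (x = -55 mm), 58 mm wide at its rind (x = +40 mm), 39 mm wide at its origin, which lies in the underside 5 mm from below its centre of mass; z up
- block: rectangular cheese block 45 x 110 x 50 mm standing near the far end of the board; origin: centre of its underside. Not to be disturbed
- wheel: small round cheese, 100 mm across, 35 mm high, on the counter; origin: centre of its underside. Not to be disturbed
- sign: small upright black sign on a foot, 50 x 85 mm, 98 mm high; origin: centre of its underside. Not to be disturbed
- jar: glass jar, 64 mm across, 85 mm high; origin: centre of its underside. Not to be disturbed
- bowl: white bowl, 110 mm across, 45 mm high; origin: centre of its underside. Not to be disturbed
- spatula: spatula 260 mm long lying flat on the counter; origin: its middle, underneath. Not to be disturbed

How it is judged (in metres and radians):
On the way, in this order (a step that is already met when the one before it is completed fails the run):
1. one of the drawers is pulled out by more than 100 mm (value of joint any of drawer_left, drawer_right above 0.1 m), for 0.2 s.
2. the wedge lies flat on the floor of that drawer, still out by more than 60 mm, let go by the fingers (((x of wedge in the frame of drawer_left_floor between 0.015 and 0.2 m and y of wedge in the frame of drawer_left_floor between -0.055 and 0.055 m and z of wedge in the frame of drawer_left_floor between -0.006 and 0.012 m and value of joint drawer_left above 0.06 m) or (x of wedge in the frame of drawer_right_floor between 0.015 and 0.2 m and y of wedge in the frame of drawer_right_floor between -0.055 and 0.055 m and z of wedge in the frame of drawer_right_floor between -0.006 and 0.012 m and value of joint drawer_right above 0.06 m)) and angle between wedge's own z axis and vertical below 0.15 rad and contact force between the fingers and wedge below 0.05 N), for 0.2 s.
At the end, for the whole second after the job is handed in: both drawers are shut to within 6 mm, and the wedge lies flat (within 0.15 rad) and at rest on the floor of one of them (origin 15 to 200 mm behind the floor's front edge, within 55 mm of its middle line, at most 12 mm above it), touched by no finger (value of joint each of drawer_left, drawer_right below 0.006 m and ((x of wedge in the frame of drawer_left_floor between 0.015 and 0.2 m and y of wedge in the frame of drawer_left_floor between -0.055 and 0.055 m and z of wedge in the frame of drawer_left_floor between -0.006 and 0.012 m) or (x of wedge in the frame of drawer_right_floor between 0.015 and 0.2 m and y of wedge in the frame of drawer_right_floor between -0.055 and 0.055 m and z of wedge in the frame of drawer_right_floor between -0.006 and 0.012 m)) and angle between wedge's own z axis and vertical below 0.15 rad and contact force between the fingers and wedge below 0.05 N and linear speed of wedge below 0.02 m/s).
It fails at once if a bystander (block, wheel, sign, jar, bowl or spatula) is moved by more than 30 mm (distance of any of block, wheel, sign, jar, bowl, spatula from where it was at the start of the episode above 0.03 m).
It fails at once if the wedge is dropped or thrown: moves faster than 0.7 m/s with no finger touching it (linear speed of wedge above 0.7 m/s and contact force between the fingers and wedge below 0.05 N).
It also fails if it takes over 64 s, if anything falls off the work surface, if the arm or the gripper's body presses on something with over 40 N, if the wrist force passes 120 N, or if a joint passes its speed limit or range.

ROBOT

A 6-joint arm with a two-finger parallel gripper is mounted at the origin on the work surface. World frame = base frame: x ahead of the robot, y to its left, z up, the work surface at z = 0. Lengths are in m, angles in degrees, forces in N, time in s.
With the tool pointing down it reaches from about 0.4 to 0.925 m from the base axis. Payload 3.4 kg.
Tool frame: the origin (TCP) lies between the finger pads, 19 mm behind the fingertips; this is the grasp point; z points along the fingers, y is the line along which they close (so a half turn about z gives the same grasp; the last joint's range is limited). The gripper opens to 85 mm and grips with 20 to 120 N. Pads are 22 mm wide; open, the fingers measure 114 mm over their backs; the gripper's body (76 mm by 85 mm) begins 54 mm behind the grasp point. The pads swing forward as they close: fully open they stand 13 mm farther back than shut.
Start: joints at [-73.425, 17.578, 86.31, -0, 76.112, -4.211], TCP at [0.204, -0.538, 0.25] pointing down, gripper open.
Joint ranges: [-179.03, 179.03], [-60, 130.46], [8.19, 133.38], [-81.62, 261.62], [5.75, 156.47], [-153.77, 153.77]. Speed limits (degrees/s): [147.25, 147.25, 180, 180, 180, 180].

INTERFACE

Orientations are given as [roll, pitch, yaw] about the fixed x, y, z axes, in that order (R = Rz(yaw) Ry(pitch) Rx(roll)).
In Python, from cell import bot, workorder, read_camera gives the robot as it stands (bot), with the cameras as plain functions and the job (workorder).
- The arm moves only by the shell command python3 inch.py 'ROWS' [OPENING] [FORCE]. ROWS is rows parted by semicolons, their numbers by spaces, 1 to 20 of them, each of 6 numbers: dx, dy, dz in m, then a rotation vector rx, ry, rz in degrees; each row is the pose to reach, as a shift and turn from the pose commanded when the command began, along the tool's axes at that moment; what a row does not reach only later rows make up. A row lasts 1/12 s, in which the tool goes at most 0.0417 m and 7.16 degrees, less where a joint would pass 70% of its speed; a pose out of reach is approached as far as the arm can. OPENING is the finger opening in m, set as the command begins (- or left out keeps the last). The fingers move at their own pace and stop on an object; FORCE is the grip in N (left out, the last holds). Time passes only in rows, so rows that do not move let the fingers close. It prints the time, the measured TCP pose, the force, the opening and the grip force at its end.
- bot.get_state(): the state, without advancing time (a new reading comes with each control period).
- read_camera(name): name is "side" or "top" or "wrist"; returns a dict with "img" (420x560x3 uint8, blue, green, red), "mtx" (3x3 intrinsics, pixels), "D" ([k1, k2, p1, p2, k3] as OpenCV has them; the pictures are not rectified), "camera_from_world" (4x4, takes a point from world to camera coordinates). Camera axes: x right, y down, z forward; pixel columns grow to the right and rows downward; lengths in m; the calibration is good to about 2 mm. A picture is of the moment at which its call begins. There is no depth.
- workorder.hand_in(): hands the job in; it is judged then, once.
The state is a dict: "t": time; "qpos": joint angles; "qvel": joint speeds; "joint_efforts": joint torques, N m; "position": TCP position; "tool_rot": TCP orientation; "force": force on the tool from outside, world axes, zero at the start; "torque": the same for the moment, N m; "gripper_width": finger opening in m; "finger_force": force on a finger pad.
Only numpy, scipy, OpenCV 4.12 (cv2) and the standard library are available. Lean on these libraries where they do the work, as an engineer would, in place of code of your own. Each camera call takes 0.05 s, during which the arm holds its last target. There are 200 camera calls.

## Working session

There is one attempt and no reset: what is moved stays moved. The work goes in short steps, Python scripts to look and compute and a shell command to move; the robot and the scene stay as the last step left them, time stands still between calls to the robot, and variables do not carry over. Pictures are saved under pics/ and viewed, at most 10 in all, crops included, and the job is handed in when it is done.

```bash
mkdir -p pics; ls; python3 - <<'E'
from cell import bot, workorder, read_camera
import cv2,json
for n in("side","top"):
    c=read_camera(n); cv2.imwrite(f"pics/{n}0.png",c["img"]); print(n,c["mtx"],c["D"],c["camera_from_world"])
print(bot.get_state())
E
```

```text
cell.py
inch.py
pics
side [[493.46831969   0.         282.5060154 ]
 [  0.         493.46831969 210.15711289]
 [  0.           0.           1.        ]] [-0.13656916  0.          0.          0.          0.        ] [[-0.9776678  -0.21014883  0.00176999  0.53548457]
 [-0.11083572  0.50844473 -0.85393173  0.17811569]
 [ 0.17855281 -0.83505774 -0.52038204  1.53605952]
 [ 0.          0.          0.          1.        ]]
top [[393.9461562    0.         283.38047257]
 [  0.         393.9461562  209.21914648]
 [  0.           0.           1.        ]] [-0.04047773  0.          0.          0.          0.        ] [[-0.10416372 -0.99455581  0.00294239 -0.00895843]
 [-0.970903    0.10104415 -0.21711162  0.59673827]
 [ 0.21563231 -0.02547193 -0.97614235  1.04805706]
 [ 0.          0.          0.          1.        ]]
{'t': 0.1, 'qpos': array([-7.34242186e+01,  1.76177814e+01,  8.63767818e+01, -5.51778619e-04,
        7.61137038e+01, -4.21255998e+00]), 'qvel': array([ 0.0273108 ,  0.01109618, -0.27832642, -0.01334649,  0.03428238,
       -0.00870132]), 'joint_efforts': array([ 3.24772227e-04, -4.58525777e+01, -2.52609676e+01, -1.62251913e-04,
        5.68161980e-03, -2.11563895e-05]), 'position': array([ 0.20386316, -0.53699108,  0.2491726 ]), 'tool_rot': array([-1.79891986e+02, -7.41899704e-03,  2.07884673e+01]), 'force': array([-0.22400978,  1.0946613 ,  0.20080407]), 'torque': array([0.01810693, 0.05770295, 0.00355258]), 'finger_force': 0.0, 'gripper_width': 0.08553469406160291}
```

View pics/top0.png

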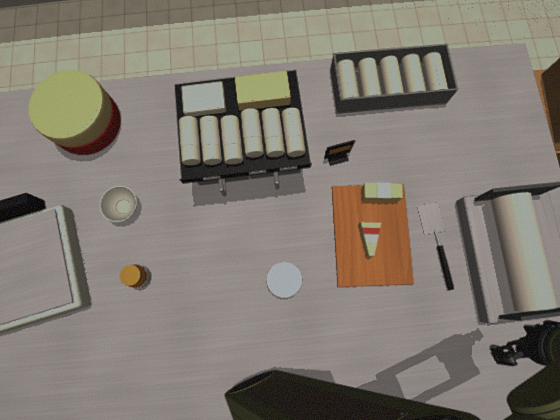

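View pics/side0.png

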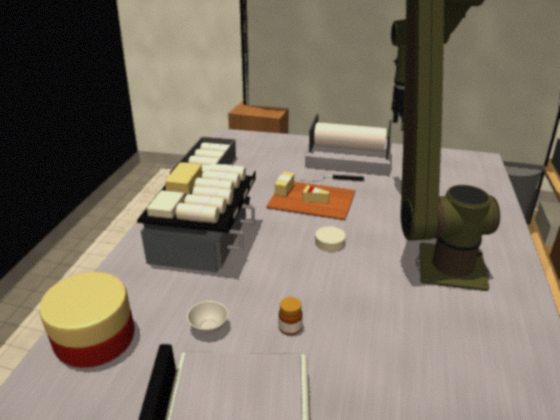

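The top view shows the unit with its shelf front edge at about (181,181)-(310,166) and handles near (222,185) and (277,180). The wedge is at about (371,238) on the board. The side view confirms the layout. Next I'll enlarge both areas.

```bash
python3 - <<'E'
import cv2,numpy as np
a=cv2.imread("pics/top0.png")
f=lambda x,y,w,h,s:cv2.resize(a[y:y+h,x:x+w],None,fx=s,fy=s,interpolation=cv2.INTER_CUBIC)
A=f(170,150,150,55,5); B=f(325,175,100,60,5)
B=f(325,175,150,60,5)
cv2.imwrite("pics/crop0.png",np.vstack([A,B]))
E
```

```text
(no output)
```

View pics/crop0.png

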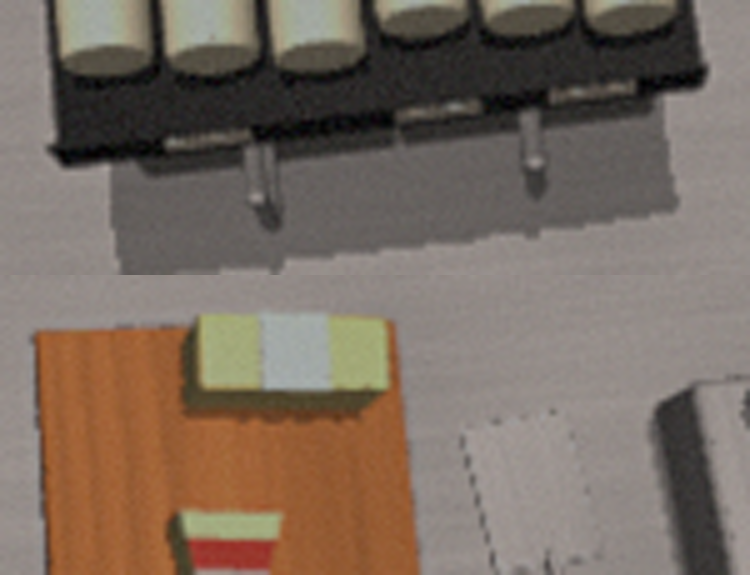

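The crop shows the shelf's lower corners at about px (182.4,183) and (311,167). The left bar top is at about (221.7,190) and the right one at about (277,184). I still need the whole wedge.

```bash
cat > h.py <<'E'
import numpy as np,cv2
from cell import bot, workorder, read_camera
def project(c,P):
    T=c["camera_from_world"];r,_=cv2.Rodrigues(T[:3,:3])
    return cv2.projectPoints(np.array(P,float).reshape(-1,3),r,T[:3,3],c["mtx"],np.array(c["D"]))[0].reshape(-1,2)
def ray(c,uv,z):
    T=c["camera_from_world"];n=cv2.undistortPoints(np.array(uv,float).reshape(-1,1,2),c["mtx"],np.array(c["D"])).reshape(-1,2)
    C=-T[:3,:3].T@T[:3,3];d=np.c_[n,np.ones(len(n))]@T[:3,:3]
    return C+d*((z-C[2])/d[:,2:])
E
python3 - <<'E'
from h import *
c=read_camera("top")
print(ray(c,[[182.4,183],[311,167]],.16).round(4)); print(ray(c,[[221.7,190],[277,184]],.102).round(4))
print(ray(c,[[332.5,186.5],[404,184],[413,285],[338,287]],.012).round(4))
a=c["img"];x,y=350,205
f=cv2.resize(a[y:y+60,x:x+45],None,fx=10,fy=10,interpolation=cv2.INTER_CUBIC);cv2.imwrite("pics/w.png",f)
E
```

```text
[[ 0.6693  0.188   0.16  ]
 [ 0.678  -0.153   0.16  ]]
[[ 0.6563  0.094   0.102 ]
 [ 0.6576 -0.0598  0.102 ]]
[[ 0.6588 -0.2265  0.012 ]
 [ 0.6444 -0.4432  0.012 ]
 [ 0.3449 -0.4183  0.012 ]
 [ 0.3625 -0.2034  0.012 ]]
```

View pics/w.png

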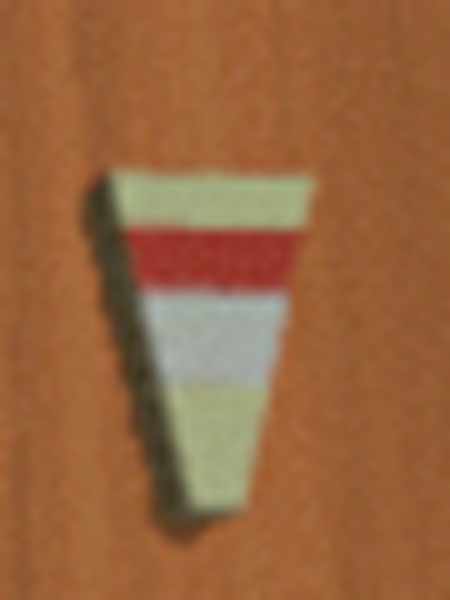

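Wedge top corners are at about px (360.3,221.8), (381.1,222.2), (368.6,255.8), (374.1,255.4), with the rind at the far end. The measured shelf width of 341 mm and the handle spacing match the sizes given.

```bash
cat >> h.py <<'E'
from scipy.spatial.transform import Rotation as Ro
from math import *
U=np.array([.708,.0184,0]);UY=1.3
RU=Ro.from_euler('z',UY,degrees=True)
def unit(x,y,z): return U+RU.apply([x,y,z])
def delta(p,rpy):
    s=bot.get_state();R=Ro.from_euler('xyz',s["tool_rot"],degrees=True);G=Ro.from_euler('xyz',rpy,degrees=True)
    d=R.inv().apply(np.array(p)-s["position"]);rv=(R.inv()*G).as_rotvec(degrees=True)
    print("d",d.round(4),"rv",rv.round(2),"rows>=",ceil(max(np.linalg.norm(d)/.0417,np.linalg.norm(rv)/7.16)))
E
python3 - <<'E'
from h import *
c=read_camera("top")
w=ray(c,[[360.3,221.8],[381.1,222.2],[368.6,255.8],[374.1,255.4]],.052);print(w.round(4))
r=(w[0]+w[1])/2;t=(w[2]+w[3])/2;d=(r-t);print("len",np.linalg.norm(d),"rind",np.linalg.norm(w[0]-w[1]),"yaw",degrees(atan2(d[1],d[0])),"org",t+d*55/95)
tl=35;bar=unit(-.045,.0775,.072);R=Ro.from_euler('xyz',[180,-tl,UY],degrees=True)
p=bar-.09*R.apply([0,0,1]);print(bar,p);delta(p,[180,-tl,UY])
E
```

```text
[[ 0.5364 -0.2853  0.052 ]
 [ 0.529  -0.3444  0.052 ]
 [ 0.4381 -0.2944  0.052 ]
 [ 0.4376 -0.31    0.052 ]]
len 0.09567776301999675 rind 0.05949992578529063 yaw -7.58261002308337 org [ 0.49278604 -0.30951507  0.052     ]
[0.66125331 0.09485912 0.072     ] [0.60964472 0.09368796 0.14572368]
d [ 0.6032 -0.4457  0.1043] rv [-6.02 34.67 18.85] rows>= 19
```

```bash
python3 inch.py '0.2 -0.15 0.035 -2 11.5 6;0.2 -0.15 0.035 -2 11.5 6;0.2 -0.15 0.035 -2 11.5 6;0.2 -0.15 0.035 -2 11.5 6;0.2 -0.15 0.035 -2 11.5 6;0.2 -0.15 0.035 -2 11.5 6;0.6032 -0.4457 0.1043 -6.02 34.67 18.85;0.6032 -0.4457 0.1043 -6.02 34.67 18.85;0.6032 -0.4457 0.1043 -6.02 34.67 18.85;0.6032 -0.4457 0.1043 -6.02 34.67 18.85;0.6032 -0.4457 0.1043 -6.02 34.67 18.85;0.6032 -0.4457 0.1043 -6.02 34.67 18.85;0.6032 -0.4457 0.1043 -6.02 34.67 18.85;0.6032 -0.4457 0.1043 -6.02 34.67 18.85;0.6032 -0.4457 0.1043 -6.02 34.67 18.85;0.6032 -0.4457 0.1043 -6.02 34.67 18.85;0.6032 -0.4457 0.1043 -6.02 34.67 18.85;0.6032 -0.4457 0.1043 -6.02 34.67 18.85;0.6032 -0.4457 0.1043 -6.02 34.67 18.85;0.6032 -0.4457 0.1043 -6.02 34.67 18.85' 0.06 60
python3 - <<'E'
from h import *
tl=35;bar=unit(-.045,.0775,.072);R=Ro.from_euler('xyz',[180,-tl,UY],degrees=True)
delta(bar,[180,-tl,UY])
c=read_camera("wrist");cv2.imwrite("pics/wr1.png",c["img"]);print(project(c,[unit(-.045,.0775,.102),unit(-.045,.0775,.042),unit(-.035,.17,.16),unit(-.035,-.17,.16)]).round(1))
E
```

```text
t: 1.87
position: [0.5891, 0.0611, 0.1493]
tool_rot: [179.9, -34.7, 1.4]
force: [0.8, -0.0, -1.0]
gripper_width: 0.0602
finger_force: 0.0
d [ 0.016  -0.0323  0.105 ] rv [0.07 0.27 0.08] rows>= 3
[[238.1 176.5]
 [247.9 205.2]
 [ 47.8 111.8]
 [691.5 112.2]]
```

View pics/wr1.png

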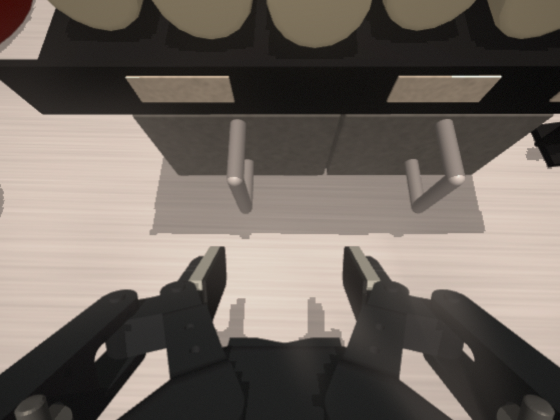

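The left bar shows from (236,178) to (247,211), within a few px of the prediction, so the unit pose is good. Now gripping it.

```bash
python3 inch.py '0.016 -0.0323 0.01 0 0 0;0.016 -0.0323 0.02 0 0 0;0.016 -0.0323 0.04 0 0 0;0.016 -0.0323 0.06 0 0 0;0.016 -0.0323 0.08 0 0 0;0.016 -0.0323 0.095 0 0 0;0.016 -0.0323 0.105 0 0 0;0.016 -0.0323 0.105 0 0 0;0.016 -0.0323 0.105 0 0 0'
python3 - <<'E'
from h import *
delta(unit(-.045,.0775,.072),[180,-35,UY])
R=Ro.from_euler('xyz',[180,-35,UY],degrees=True);print(R.inv().apply(RU.apply([-1,0,0])))
E
python3 inch.py '0 0 0 0 0 0;0 0 0 0 0 0;0 0 0 0 0 0;0 0 0 0 0 0;0 0 0 0 0 0;0 0 0 0 0 0;0 0 0 0 0 0;0 0 0 0 0 0' 0 60
```

```text
t: 2.67
position: [0.6639, 0.0964, 0.0782]
tool_rot: [179.4, -34.0, 1.4]
force: [-0.3, -0.4, -0.6]
gripper_width: 0.0602
finger_force: 0.0
d [-0.0057  0.0014  0.0036] rv [0.6  1.01 0.06] rows>= 1
[-8.19152044e-01  7.32898463e-17 -5.73576436e-01]
t: 3.33
position: [0.6638, 0.0974, 0.0796]
tool_rot: [179.5, -34.1, 1.4]
force: [-4.1, 3.8, 5.1]
gripper_width: 0.011
finger_force: 58.4
```

Bar gripped. I'll pull gently by 20 mm to test it.

```bash
python3 inch.py '-0.004 0 -0.003 0 0 0;-0.008 0 -0.006 0 0 0;-0.008 0 -0.006 0 0 0;-0.012 0 -0.009 0 0 0;-0.012 0 -0.009 0 0 0;-0.012 0 -0.009 0 0 0'
```

```text
t: 3.83
position: [0.6581, 0.0973, 0.0804]
tool_rot: [179.3, -34.1, 1.2]
force: [40.0, -0.0, -39.1]
gripper_width: 0.0106
finger_force: 62.1
```

40 N after about 5 mm: the left drawer is locked. I'll ease it back, release, and shift to the right handle.

```bash
python3 inch.py '0.006 0 0.004 0 0 0;0.012 0 0.009 0 0 0;0.013 0 0.01 0 0 0;0.013 0 0.01 0 0 0'
python3 inch.py '0 0 0 0 0 0;0 0 0 0 0 0;0 0 0 0 0 0;0 0 0 0 0 0;-0.001 0 -0.03 0 0 0;-0.001 0 -0.07 0 0 0;-0.001 0 -0.08 0 0 0;-0.001 0 -0.08 0 0 0;-0.001 0.04 -0.08 0 0 0;-0.001 0.08 -0.08 0 0 0;-0.001 0.12 -0.08 0 0 0;-0.001 0.155 -0.08 0 0 0;-0.001 0.155 -0.08 0 0 0;-0.001 0.155 -0.08 0 0 0' 0.06
python3 - <<'E'
from h import *
delta(unit(-.045,-.0775,.072)+[0.001,0.001,.002],[180,-35,UY])
E
```

```text
t: 4.17
position: [0.6632, 0.0974, 0.0801]
tool_rot: [179.3, -33.7, 1.2]
force: [-11.3, 1.6, 10.1]
gripper_width: 0.0101
finger_force: 70.0
t: 5.33
position: [0.6237, -0.0584, 0.1465]
tool_rot: [179.2, -33.8, 1.4]
force: [0.2, 0.6, -0.2]
gripper_width: 0.0601
finger_force: 0.0
d [-0.0053  0.0005  0.0837] rv [0.74 1.21 0.08] rows>= 3
```

```bash
python3 inch.py '-0.004 0 0.02 0.7 1.2 0;-0.005 0 0.05 0.7 1.2 0;-0.005 0 0.075 0.7 1.2 0;-0.005 0 0.0837 0.7 1.2 0;-0.005 0 0.0837 0.7 1.2 0;-0.005 0 0.0837 0.7 1.2 0'
python3 inch.py '0 0 0 0 0 0;0 0 0 0 0 0;0 0 0 0 0 0;0 0 0 0 0 0;0 0 0 0 0 0;0 0 0 0 0 0;0 0 0 0 0 0' 0 60
python3 inch.py '-0.004 0 -0.003 0 0 0;-0.008 0 -0.006 0 0 0;-0.012 0 -0.009 0 0 0;-0.016 0 -0.011 0 0 0;-0.016 0 -0.011 0 0 0'
```

```text
t: 5.83
position: [0.6659, -0.0581, 0.0719]
tool_rot: [180.0, -34.8, 1.2]
force: [-0.1, 0.1, -0.8]
gripper_width: 0.0594
finger_force: 0.0
t: 6.42
position: [0.6658, -0.0575, 0.0763]
tool_rot: [179.9, -35.1, 1.4]
force: [-2.8, -1.2, 5.3]
gripper_width: 0.0104
finger_force: 58.4
t: 6.83
position: [0.6467, -0.058, 0.0763]
tool_rot: [179.9, -35.2, 1.3]
force: [-2.2, -1.1, 6.4]
gripper_width: 0.0105
finger_force: 59.7
```

The right one opens. Continue to about 185 mm.

```bash
python3 inch.py '-0.0135 0 -0.0095 0 0 0;-0.027 0 -0.019 0 0 0;-0.0405 0 -0.0284 0 0 0;-0.054 0 -0.0378 0 0 0;-0.0675 0 -0.0473 0 0 0;-0.081 0 -0.0567 0 0 0;-0.0945 0 -0.0662 0 0 0;-0.108 0 -0.0756 0 0 0;-0.1215 0 -0.0851 0 0 0;-0.133 0 -0.093 0 0 0;-0.138 0 -0.0966 0 0 0;-0.138 0 -0.0966 0 0 0;-0.138 0 -0.0966 0 0 0'
```

```text
t: 7.92
position: [0.4969, -0.0621, 0.0823]
tool_rot: [-179.6, -33.0, 2.1]
force: [-3.2, 28.0, -52.8]
gripper_width: 0.0106
finger_force: 67.6
```

```bash
python3 -c "
from h import *
s=bot.get_state();print(s['qpos'].round(1),s['joint_efforts'].round(1),s['torque'].round(1))"
python3 inch.py '0.003 0 0.004 0 0 0;0.006 0 0.008 0 0 0;0.008 0 0.012 0 0 0;0.008 0 0.012 0 0 0'
```

```text
[-20.9  20.1 133.4 108.3  13.3 -38.4] [-13.8 -59.6 -10.3   4.1   1.4   0.4] [2.8 5.  2.3]
t: 8.25
position: [0.512, -0.0616, 0.0819]
tool_rot: [-179.4, -33.8, 1.7]
force: [2.2, 14.2, -2.9]
gripper_width: 0.0106
finger_force: 71.3
```

The arm is at joint 3's limit while tilted. I'll open, turn the tool upright around the bar, and regrip.

```bash
python3 inch.py '0 0 0 0 0 0;0 0 0 0 0 0;0 0 0 0 0 0' 0.045
python3 -c "
from h import *
b=unit(-.2,-.0775,.08);b[0]=bot.get_state()['position'][0];print(b);delta(b,[180,-3,UY])"
```

```text
t: 8.5
position: [0.5121, -0.0662, 0.0825]
tool_rot: [-179.8, -33.7, 1.4]
force: [-0.3, -0.3, 0.5]
gripper_width: 0.0443
finger_force: 0.0
[ 0.51214526 -0.06361752  0.08      ]
d [-0.0013 -0.0026  0.0021] rv [ -0.24 -30.71   0.12] rows>= 5
```

```bash
python3 inch.py '0 -0.0026 0 0 -6 0;0 -0.0026 0 0 -12 0;0 -0.0026 0 0 -18 0;0 -0.0026 0 0 -24 0;0 -0.0026 0 0 -30 0;0 -0.0026 0 0 -30 0;0 -0.0026 0 0 -30 0'
python3 inch.py '0 0 0 0 0 0;0 0 0 0 0 0;0 0 0 0 0 0;0 0 0 0 0 0;0 0 0 0 0 0;0 0 0 0 0 0' 0 50
python3 inch.py '-0.006 0 0 0 0 0;-0.012 0 0 0 0 0;-0.018 0 0 0 0 0;-0.024 0 0 0 0 0;-0.03 0 0 0 0 0;-0.033 0 0 0 0 0;-0.033 0 0 0 0 0;-0.033 0 0 0 0 0'
```

```text
t: 9.08
position: [0.5168, -0.0485, 0.0836]
tool_rot: [-175.1, -23.7, 2.1]
force: [0.7, 0.7, 0.1]
gripper_width: 0.0453
finger_force: 0.0
t: 9.58
position: [0.5244, -0.0597, 0.0854]
tool_rot: [-176.3, -24.8, 2.0]
force: [-0.1, -38.9, -12.1]
gripper_width: 0.0109
finger_force: 48.0
t: 10.25
position: [0.5043, -0.0607, 0.082]
tool_rot: [-176.5, -26.0, 2.1]
force: [-0.3, -13.9, 56.7]
gripper_width: 0.011
finger_force: 49.7
```

```bash
python3 inch.py '0 0 0 0 0 0;0 0 0 0 0 0;0 0 0 0 0 0;0 0 0 0 0 0' 0.06
python3 -c "
from h import *
s=bot.get_state();print(s['qpos'].round(1),s['position'])
c=read_camera('top');cv2.imwrite('pics/t2.png',c['img'])
for d in (.15,.16,.17,.18): print(project(c,[unit(-.051-d,-.0775,.102)]))
cv2.imwrite('pics/t2.png',cv2.resize(c['img'][140:300,160:360],None,fx=3.5,fy=3.5))"
```

```text
t: 10.58
position: [0.4859, -0.0482, 0.0698]
tool_rot: [-174.9, -23.8, 2.1]
force: [-0.3, -0.1, 0.3]
gripper_width: 0.0585
finger_force: 0.0
[-20.6  19.8 127.4  48.3  18.4  22. ] [ 0.48586038 -0.04821603  0.06975718]
[[283.98842343 236.77851563]]
[[284.46141859 240.43885041]]
[[284.9362758  244.11343117]]
[[285.4129958  247.80226142]]
```

View pics/t2.png

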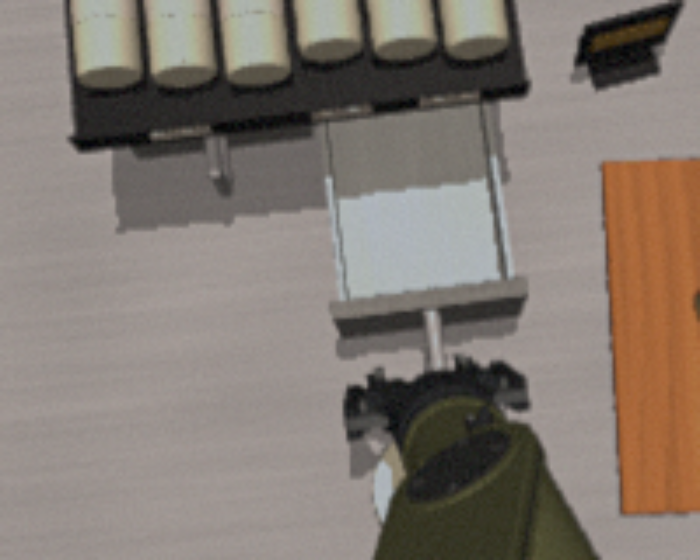

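The drawer is well out. Its front's outer lower-looking corner points (337,330) and (527,300) in the crop still need to be measured.

```bash
python3 -c "
from h import *
c=read_camera('top')
uv=np.array([[334,308],[338,321],[526,282],[527,293]])/3.5+[160,140]
for p in ray(c,uv,.112): print(RU.inv().apply(p-U).round(4))
delta(bot.get_state()['position']+[-.04,-.0,.1],[180,-24,UY])"
```

```text
[-0.1693 -0.0044  0.112 ]
[-0.1797 -0.0063  0.112 ]
[-0.1678 -0.153   0.112 ]
[-0.1764 -0.1526  0.112 ]
d [ 0.0036 -0.011  -0.1071] rv [-5.4   0.31  0.7 ] rows>= 3
```

```bash
python3 inch.py '0 0 -0.03 0 0 0;0 0 -0.06 0 0 0;0 0 -0.09 0 0 0;0 0 -0.12 0 0 0;0 0 -0.14 0 0 0;0 0 -0.14 0 0 0;0 0 -0.14 0 0 0'
python3 -c "
from h import *
print(bot.get_state()['qpos'].round(1))
delta([.5,-.305,.2],[180,0,-7.6])"
```

```text
t: 11.27
position: [0.4311, -0.0629, 0.198]
tool_rot: [-175.0, -23.9, 2.1]
force: [0.1, 0.1, 0.2]
gripper_width: 0.0604
finger_force: 0.0
[-26.7   1.3 121.9  24.6  40.5  43.5]
d [0.0555 0.2455 0.0012] rv [ -6.91 -23.46  10.62] rows>= 7
```

```bash
python3 inch.py '0 0.04 -0.02 -1 -4 2;0.01 0.08 -0.02 -2 -8 3;0.02 0.12 -0.02 -3.5 -12 5;0.03 0.16 -0.01 -5 -16 7;0.04 0.2 0 -6 -20 9;0.0555 0.2455 0.0012 -6.91 -23.46 10.62;0.0555 0.2455 0.0012 -6.91 -23.46 10.62;0.0555 0.2455 0.0012 -6.91 -23.46 10.62;0.0555 0.2455 0.0012 -6.91 -23.46 10.62;0.0555 0.2455 0.0012 -6.91 -23.46 10.62' 0.075
python3 -c "
from h import *
print(bot.get_state()['qpos'].round(1))
delta([.493,-.3095,.044],[180,0,-7.6])
c=read_camera('top');cv2.imwrite('pics/t3.png',cv2.resize(c['img'][140:260,220:420],None,fx=4,fy=4))
w=read_camera('wrist');cv2.imwrite('pics/w3.png',w['img'])
R=Ro.from_euler('z',-7.6,degrees=True)
print(project(w,[R.apply(v)+[.493,-.3095,0] for v in([.04,.029,.052],[.04,-.029,.052],[-.055,.007,.052],[-.055,-.007,.052])]).round(1))"
```

```text
t: 12.1
position: [0.4988, -0.3032, 0.1975]
tool_rot: [-179.8, 0.3, -7.6]
force: [-1.0, 0.6, -0.7]
gripper_width: 0.0746
finger_force: 0.0
[-35.5  20.9  89.2   0.   70.2  62.1]
d [-0.0041  0.0076  0.1535] rv [-0.2   0.29  0.04] rows>= 4
[[260.3 161.6]
 [323.5 161.6]
 [284.2 256.5]
 [298.1 256.6]]
```

View pics/w3.png

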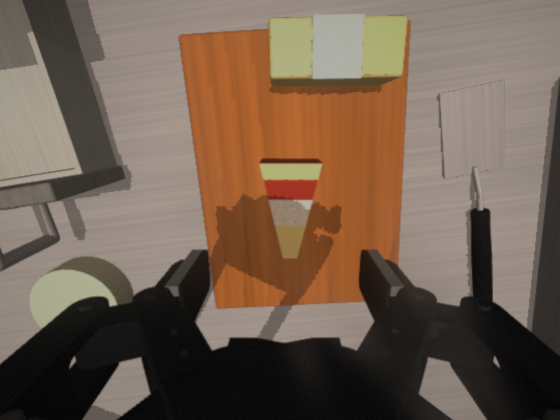

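View pics/t3.png

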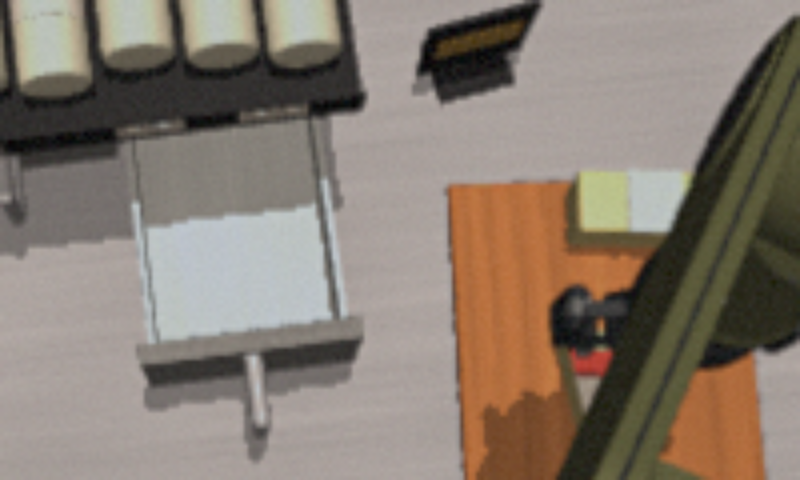

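The wedge is at (261,160)-(322,160)-(298,257)-(283,257) in the wrist view, within 2 px of the prediction. The bar's front top at (284.5,246) gives a drawer opening of about 175 mm. Now descending to grasp.

```bash
python3 inch.py '-0.004 0.0076 0.03 0 0 0;-0.004 0.0076 0.07 0 0 0;-0.004 0.0076 0.11 0 0 0;-0.004 0.0076 0.14 0 0 0;-0.004 0.0076 0.1535 0 0 0;-0.004 0.0076 0.1535 0 0 0;-0.004 0.0076 0.1535 0 0 0' 0.075
python3 inch.py '0 0 0 0 0 0;0 0 0 0 0 0;0 0 0 0 0 0;0 0 0 0 0 0;0 0 0 0 0 0;0 0 0 0 0 0;0 0 0 0 0 0;0 0 0 0 0 0' 0 35
python3 inch.py '0 0 -0.01 0 0 0;0 0 -0.03 0 0 0;0 0 -0.06 0 0 0;0 0 -0.09 0 0 0;0 0 -0.13 0 0 0;0 0 -0.17 0 0 0;0 0 -0.17 0 0 0;0 0 -0.17 0 0 0'
```

```text
t: 12.78
position: [0.4942, -0.311, 0.0462]
tool_rot: [-179.9, 0.1, -7.6]
force: [-0.3, -0.5, 0.1]
gripper_width: 0.0749
finger_force: 0.0
t: 13.45
position: [0.4962, -0.3124, 0.0487]
tool_rot: [179.9, -0.1, -7.6]
force: [0.2, 2.7, 6.6]
gripper_width: 0.0444
finger_force: 34.0
t: 14.12
position: [0.4968, -0.3136, 0.2206]
tool_rot: [179.7, -0.4, -7.6]
force: [0.3, -0.3, -2.3]
gripper_width: 0.0442
finger_force: 35.3
```

```bash
python3 -c "
from h import *
w=read_camera('wrist');T=w['camera_from_world'];s=bot.get_state();R=Ro.from_euler('xyz',s['tool_rot'],degrees=True)
print(R.inv().apply(-T[:3,:3].T@T[:3,3]-s['position']))
cv2.imwrite('pics/w4.png',w['img'][130:420,120:440])
f=unit(.02-.175,-.0775,.017);p=f+RU.apply([.064,0,0]);p[2]=.22;print(p);delta(p,[180,0,UY])"
```

```text
[ 0.06764757  0.00093825 -0.12717386]
[ 0.61878169 -0.0611446   0.22      ]
d [ 0.0891 -0.2654 -0.0024] rv [ 0.1  -0.07 -8.91] rows>= 7
```

View pics/w4.png

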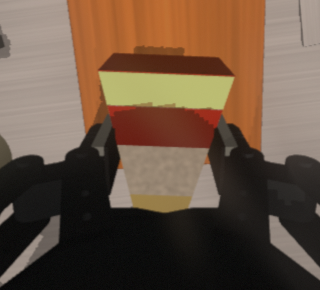

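The wedge is held level and centred between the pads. The camera sits 68 mm on the +x side of the tool, so I'll turn the tool half around to keep it away from the shelf.

```bash
python3 inch.py '0.005 -0.01 -0.002 0 0 -7;0.01 -0.02 -0.004 0 0 -14;0.015 -0.03 -0.006 0 0 -21;0.02 -0.04 -0.008 0 0 -28;0.024 -0.05 -0.01 0 0 -35;0.027 -0.06 -0.01 0 0 -42;0.03 -0.07 -0.01 0 0 -49;0.033 -0.08 -0.01 0 0 -56;0.036 -0.09 -0.01 0 0 -63;0.04 -0.1 -0.01 0 0 -70;0.043 -0.11 -0.01 0 0 -77;0.045 -0.12 -0.01 0 0 -84;0.045 -0.13 -0.01 0 0 -90;0.045 -0.13 -0.01 0 0 -90'
python3 -c "
from h import *
f=unit(.02-.175,-.0775,.017);p=f+RU.apply([.060,0,0]);p[2]=.22;print(p);delta(p,[180,0,UY+180])"
```

```text
t: 15.33
position: [0.5555, -0.1869, 0.2236]
tool_rot: [-179.6, -0.1, 82.6]
force: [-0.1, 0.4, -2.3]
gripper_width: 0.0441
finger_force: 35.3
[ 0.61478272 -0.06123535  0.22      ]
d [0.1323 0.0427 0.0036] rv [ -0.16  -0.44 -98.68] rows>= 14
```

```bash
python3 inch.py '0.01 0.003 0 0 0 -7;0.02 0.006 0 0 0 -14;0.03 0.009 0 0 0 -21;0.04 0.012 0 0 0 -28;0.05 0.015 0 0 0 -35;0.06 0.018 0 0 0 -42;0.07 0.021 0 0 0 -49;0.08 0.025 0 0 0 -56;0.09 0.029 0 0 0 -63;0.1 0.033 0 0 0 -70;0.11 0.037 0 0 0 -77;0.12 0.04 0 0 0 -84;0.13 0.0427 0.0036 0 0 -91;0.1323 0.0427 0.0036 0 0 -98.5;0.1323 0.0427 0.0036 0 0 -98.68;0.1323 0.0427 0.0036 0 0 -98.68'
python3 -c "
from h import *
print(bot.get_state()['qpos'].round(1))
f=unit(.02-.175,-.0775,.017);p=f+RU.apply([.060,0,0]);p[2]=.0580;print(p);delta(p,[180,0,UY+180])
c=read_camera('top');cv2.imwrite('pics/t5.png',cv2.resize(c['img'][140:260,220:360],None,fx=4,fy=4))"
```

```text
t: 16.67
position: [0.6158, -0.0641, 0.221]
tool_rot: [180.0, -0.3, -179.2]
force: [-0.6, 0.3, -2.7]
gripper_width: 0.044
finger_force: 35.3
[  -9.8   22.4   83.    -0.    74.8 -100.6]
[ 0.61478272 -0.06123535  0.058     ]
d [0.0002 0.0028 0.163 ] rv [ 0.03 -0.26 -0.49] rows>= 4
```

View pics/t5.png

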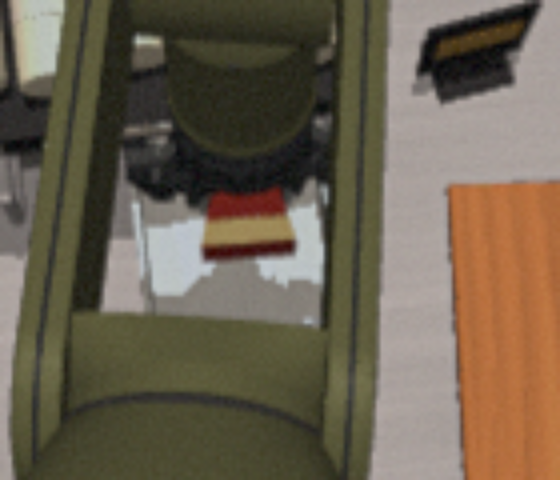

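The wedge is over the open drawer, centred at about (250,225) in the crop, with the rind toward the front. Lower it gently.

```bash
python3 inch.py '0 0.0028 0.02 0 0 0;0 0.0028 0.05 0 0 0;0 0.0028 0.08 0 0 -0.5;0 0.0028 0.105 0 0 -0.5;0 0.0028 0.13 0 0 -0.5;0 0.0028 0.145 0 0 -0.5;0 0.0028 0.155 0 0 -0.5;0 0.0028 0.16 0 0 -0.5;0 0.0028 0.16 0 0 -0.5;0 0.0028 0.16 0 0 -0.5'
python3 inch.py '0 0 0.002 0 0 0;0 0 0.004 0 0 0;0 0 0.004 0 0 0'
```

```text
t: 17.55
position: [0.6173, -0.0614, 0.0631]
tool_rot: [-180.0, -0.0, -178.5]
force: [0.1, 0.5, -2.7]
gripper_width: 0.0429
finger_force: 35.1
t: 17.8
position: [0.617, -0.0611, 0.0591]
tool_rot: [-180.0, 0.0, -178.4]
force: [-0.3, -0.2, -2.1]
gripper_width: 0.0425
finger_force: 35.1
```

```bash
python3 inch.py '0 0 0.002 0 0 0;0 0 0.003 0 0 0;0 0 0.003 0 0 0'; python3 inch.py '0 0 0.001 0 0 0;0 0 0.002 0 0 0;0 0 0.002 0 0 0'
```

```text
t: 18.05
position: [0.6165, -0.0609, 0.0554]
tool_rot: [180.0, -0.1, -178.4]
force: [0.0, -0.8, -2.5]
gripper_width: 0.0431
finger_force: 35.1
t: 18.3
position: [0.6166, -0.061, 0.0533]
tool_rot: [180.0, -0.1, -178.4]
force: [-0.5, -0.0, -1.9]
gripper_width: 0.0426
finger_force: 35.1
```

```bash
python3 inch.py '0 0 0.001 0 0 0;0 0 0.0015 0 0 0;0 0 0.0015 0 0 0'; python3 inch.py '0 0 0.001 0 0 0;0 0 0.0015 0 0 0;0 0 0.0015 0 0 0'
```

```text
t: 18.55
position: [0.6171, -0.0611, 0.0533]
tool_rot: [180.0, 0.0, -178.4]
force: [-1.7, 0.4, 5.2]
gripper_width: 0.0427
finger_force: 35.5
t: 18.8
position: [0.6183, -0.061, 0.0532]
tool_rot: [-180.0, 0.2, -178.4]
force: [-1.5, 1.7, 12.4]
gripper_width: 0.043
finger_force: 35.9
```

Contact with the floor. Release and lift straight out.

```bash
python3 inch.py '0 0 -0.0015 0 0 0;0 0 -0.0015 0 0 0;0 0 -0.0015 0 0 0;0 0 -0.0015 0 0 0;0 0 -0.0015 0 0 0' 0.066
python3 inch.py '0 0 -0.01 0 0 0;0 0 -0.03 0 0 0;0 0 -0.06 0 0 0;0 0 -0.1 0 0 0;0 0 -0.14 0 0 0;0 0 -0.17 0 0 0;0 0 -0.17 0 0 0'
python3 - <<'E'
from h import *
w=read_camera('wrist');f=unit(-.155,-.0775,.017)
q=[f+RU.apply([.06+s,y,.04]) for s,y in((-.04,.029),(-.04,-.029),(.055,.007),(.055,-.007))]
print(project(w,q).round(0))
hsv=cv2.cvtColor(w['img'],cv2.COLOR_BGR2HSV)
m=cv2.inRange(hsv,(0,150,60),(8,255,255))|cv2.inRange(hsv,(172,150,60),(180,255,255))
n,l,st,ce=cv2.connectedComponentsWithStats(m)
for i in range(1,n):
    if st[i,4]>150: print(st[i],ce[i])
print(project(w,[f+RU.apply([.06-.02,0,.04])]))
E
```

```text
t: 19.22
position: [0.6164, -0.061, 0.0516]
tool_rot: [180.0, -0.1, -178.4]
force: [-0.1, -0.1, 0.5]
gripper_width: 0.0658
finger_force: 0.0
t: 19.8
position: [0.6211, -0.0617, 0.2306]
tool_rot: [-179.9, 0.7, -178.4]
force: [0.8, 0.7, 0.9]
gripper_width: 0.0655
finger_force: 0.0
[[315. 148.]
 [257. 147.]
 [292. 236.]
 [279. 236.]]
[263 166  47  18 711] [285.59493671 174.41490858]
[[285.48288659 167.45839692]]
```

The red band is at (285.6,174.4), exactly where a wedge lying flat at the planned spot should show it. Now for the push: fingers shut, in front of the handle.

```bash
python3 -c "
from h import *
p=unit(-.045-.175-.05,-.0775,.0);p[2]=.2;print(p);delta(p,[180,0,UY+180])"
```

```text
[ 0.43982776 -0.06520563  0.2       ]
d [0.18   0.0013 0.0258] rv [-0.1   0.49  0.27] rows>= 5
```

```bash
python3 inch.py '0.035 0 0 0 0 0;0.07 0 0 0 0 0;0.105 0 0 0 0 0;0.14 0.001 0 0 0.4 0.2;0.17 0.001 0.02 0 0.4 0.2;0.18 0.0013 0.05 0 0.4 0.2;0.18 0.0013 0.09 0 0.4 0.2;0.18 0.0013 0.12 0 0.4 0.2;0.18 0.0013 0.145 0 0.4 0.2;0.18 0.0013 0.145 0 0.4 0.2;0.18 0.0013 0.145 0 0.4 0.2' 0 30
python3 -c "
from h import *
print(bot.get_state()['qpos'].round(1))
delta(unit(-.045-.175-.017,-.0775,.08),[180,0,UY+180])"
```

```text
t: 20.77
position: [0.4347, -0.0642, 0.0758]
tool_rot: [179.9, -0.8, -178.6]
force: [0.1, 0.2, 0.2]
gripper_width: -0.0004
finger_force: 0.0
[ -13.8   20.2  114.5   -0.2   46.1 -105.1]
d [-0.0381 -0.0011 -0.0047] rv [ 0.1  -0.79  0.07] rows>= 1
```

```bash
python3 inch.py '-0.01 0 -0.002 0 0 0;-0.02 -0.001 -0.004 0 0 0;-0.03 -0.001 -0.004 0 0 0;-0.036 -0.001 -0.004 0 0 0;-0.042 -0.001 -0.004 0 0 0;-0.05 -0.001 -0.004 0 0 0;-0.06 -0.001 -0.004 0 0 0;-0.07 -0.001 -0.004 0 0 0;-0.08 -0.001 -0.004 0 0 0;-0.09 -0.001 -0.004 0 0 0;-0.1 -0.001 -0.004 0 0 0;-0.11 -0.001 -0.004 0 0 0;-0.12 -0.001 -0.004 0 0 0;-0.128 -0.001 -0.004 0 0 0;-0.133 -0.001 -0.004 0 0 0;-0.133 -0.001 -0.004 0 0 0'
python3 - <<'E'
from h import *
p=unit(0,-.0775,.08);s=bot.get_state();print(RU.inv().apply(s['position']-U))
c=read_camera('top')
for d in(.05,.07,.09,.11,.13,.15,.175): print(d,project(c,[unit(-d,-.0025,.112),unit(-d,-.1525,.112)]).round(1).tolist())
w=read_camera('wrist');print(project(w,[unit(-.045,-.0775,.102)]))
E
```

```text
t: 22.1
position: [0.5721, -0.0628, 0.0802]
tool_rot: [-180.0, -0.3, -178.6]
force: [-0.8, 0.7, -0.1]
gripper_width: -0.0001
finger_force: 0.0
[-0.1376874  -0.0781077   0.08022816]
0.05 [[249.9, 185.5], [304.0, 178.9]]
0.07 [[250.7, 192.5], [305.1, 185.9]]
0.09 [[251.5, 199.6], [306.1, 192.8]]
0.11 [[252.3, 206.7], [307.1, 199.9]]
0.13 [[253.1, 213.8], [308.1, 207.0]]
0.15 [[253.9, 221.1], [309.2, 214.2]]
0.175 [[255.0, 230.2], [310.5, 223.2]]
[[285.42392671 475.4468003 ]]
```

```bash
python3 - <<'E'
from h import *
g=cv2.cvtColor(read_camera('top')['img'],cv2.COLOR_BGR2GRAY)
for c0 in(258,300): print(g[176:236,c0-1:c0+2].mean(1).astype(int).tolist())
E
```

```text
[38, 41, 40, 38, 42, 44, 42, 41, 40, 41, 43, 38, 42, 45, 44, 39, 38, 41, 39, 37, 39, 36, 38, 41, 41, 47, 62, 77, 83, 91, 93, 116, 135, 92, 81, 97, 121, 138, 138, 134, 140, 142, 152, 171, 169, 169, 167, 162, 166, 157, 135, 143, 131, 133, 131, 110, 80, 78, 78, 79]
[109, 107, 104, 98, 96, 90, 90, 86, 83, 81, 80, 77, 73, 73, 70, 68, 64, 63, 59, 56, 59, 58, 60, 67, 81, 106, 114, 123, 67, 44, 63, 57, 51, 43, 41, 42, 39, 37, 71, 118, 127, 117, 114, 114, 110, 94, 80, 79, 74, 74, 76, 75, 70, 74, 92, 89, 92, 92, 85, 79]
```

```bash
python3 -c "
from h import *
delta(unit(-.175,-.0775,.085),[180,35,UY+180])"
```

```text
d [ 0.0352  0.0004 -0.0046] rv [ 2.000e-02 -3.543e+01  6.000e-02] rows>= 5
```

```bash
python3 inch.py '0.02 0 -0.003 0 0 0;0.0352 0 -0.0046 0 -5 0;0.0352 0 -0.0046 0 -12 0;0.0352 0 -0.0046 0 -19 0;0.0352 0 -0.0046 0 -26 0;0.0352 0 -0.0046 0 -33 0;0.0352 0 -0.0046 0 -35.4 0;0.0352 0 -0.0046 0 -35.4 0;0.0352 0 -0.0046 0 -35.4 0'
python3 -c "
from h import *
print(bot.get_state()['qpos'].round(1))
for x in (-.12,-.08,-.066): delta(unit(x,-.0775,.082),[180,35,UY+180])"
```

```text
t: 23.0
position: [0.5441, -0.0534, 0.1136]
tool_rot: [-179.2, 32.1, -179.5]
force: [-0.4, 0.6, -0.2]
gripper_width: 0.0004
finger_force: 0.0
[ -14.7   17.3  125.4   51.     9.3 -153.6]
d [-0.0218 -0.0081  0.0511] rv [-1.26 -2.86 -0.66] rows>= 2
d [-0.0557 -0.0072  0.0724] rv [-1.26 -2.86 -0.66] rows>= 3
d [-0.0675 -0.0069  0.0798] rv [-1.26 -2.86 -0.66] rows>= 3
```

Near the singularity, with joint 6 close to its limit. I'll untilt to a milder 20°; that clears the shelf, since pushing keeps the tool about 25 mm in front of the bar.

```bash
python3 inch.py '0 0 0 0 4 0;0 0 0 0 8 0;0 0 0 0 12 0;0 0 0 0 15 0;0 0 0 0 15 0;0 0 0 0 15 0'
python3 -c "
from h import *
s=bot.get_state();print(s['qpos'].round(1),RU.inv().apply(s['position']-U))
for x in (-.17,-.12,-.08,-.066): delta(unit(x,-.0775,.082),[180,22,UY+180])"
```

```text
t: 23.5
position: [0.5499, -0.0556, 0.1146]
tool_rot: [-178.7, 17.2, -178.9]
force: [0.9, 1.2, 0.9]
gripper_width: 0.0001
finger_force: 0.0
[ -11.8   18.2  112.6    4.8   32.2 -106.4] [-0.1597328  -0.07044091  0.11460798]
d [ 0.0194 -0.0065  0.0283] rv [-1.33 -4.77 -0.15] rows>= 1
d [-0.0283 -0.006   0.0431] rv [-1.33 -4.77 -0.15] rows>= 2
d [-0.0665 -0.0056  0.0549] rv [-1.33 -4.77 -0.15] rows>= 3
d [-0.0799 -0.0054  0.0591] rv [-1.33 -4.77 -0.15] rows>= 3
```

```bash
python3 inch.py '0.0194 -0.0065 0.015 -1 -4 0;0.0194 -0.0065 0.0283 -1.33 -4.77 0;0.0194 -0.0065 0.0283 -1.33 -4.77 0;0.0074 -0.0064 0.032 -1.33 -4.77 0;-0.0045 -0.0063 0.0357 -1.33 -4.77 0;-0.0165 -0.006 0.0394 -1.33 -4.77 0;-0.0283 -0.006 0.0431 -1.33 -4.77 0;-0.038 -0.006 0.046 -1.33 -4.77 0;-0.0475 -0.006 0.049 -1.33 -4.77 0;-0.057 -0.0057 0.052 -1.33 -4.77 0;-0.0665 -0.0056 0.0549 -1.33 -4.77 0;-0.0665 -0.0056 0.0549 -1.33 -4.77 0;-0.0665 -0.0056 0.0549 -1.33 -4.77 0'
python3 -c "
from h import *
s=bot.get_state();print(s['qpos'].round(1),RU.inv().apply(s['position']-U))
for x in (-.07,-.066): delta(unit(x,-.0775,.082),[180,22,UY+180])"
```

```text
t: 24.58
position: [0.6274, -0.0595, 0.0804]
tool_rot: [179.6, 22.0, -179.2]
force: [0.0, -0.0, -0.2]
gripper_width: 0.0003
finger_force: 0.0
[ -12.2   25.3  109.1   12.4   24.8 -113.3] [-0.08232937 -0.07600547  0.08041187]
d [-0.012  -0.0014  0.0031] rv [ 0.18 -0.03 -0.48] rows>= 1
d [-0.0157 -0.0014  0.0046] rv [ 0.18 -0.03 -0.48] rows>= 1
```

```bash
python3 inch.py '-0.006 -0.0014 0.0015 0 0 0;-0.012 -0.0014 0.0031 0 0 0;-0.0157 -0.0014 0.0046 0 0 0'; python3 inch.py '-0.002 0 0.001 0 0 0;-0.004 0 0.002 0 0 0;-0.004 0 0.002 0 0 0'
```

```text
t: 24.83
position: [0.6417, -0.0603, 0.081]
tool_rot: [179.6, 21.7, -179.3]
force: [-1.3, -0.2, -2.2]
gripper_width: 0.0003
finger_force: 1.1
t: 25.08
position: [0.644, -0.0601, 0.0805]
tool_rot: [179.5, 21.6, -179.2]
force: [-10.3, -1.0, 7.2]
gripper_width: 0.0001
finger_force: 5.2
```

```bash
python3 inch.py '-0.002 0 0.001 0 0 0;-0.004 0 0.001 0 0 0;-0.004 0 0.001 0 0 0'
python3 inch.py '0.01 0 -0.003 0 0 0;0.03 0 -0.01 0 0 0;0.05 0 -0.02 0 0 0;0.06 0 -0.04 0 0 0;0.07 0 -0.07 0 0 0;0.08 0 -0.11 0 0 0;0.08 0 -0.15 0 0 0;0.08 0 -0.15 0 0 0;0.08 0 -0.15 0 0 0'
python3 -c "
from h import *
s=bot.get_state();print(s['qpos'].round(1))
w=read_camera('wrist');c=read_camera('top')
for v,n in((w,'w'),(c,'t')):
  cv2.imwrite('pics/end_'+n+'.png',v['img'])
  for y in(.0775,-.0775): print(n,project(v,[unit(-.045,y,.102),unit(-.055,y,.102)]).round(1).tolist())
  g=v['img'].astype(int)
P=project(c,[unit(-.045,.0775,.102),unit(-.045,-.0775,.102)])
g=cv2.cvtColor(c['img'],cv2.COLOR_BGR2GRAY)
for u,v in P: print(g[int(v)-8:int(v)+12,int(round(u))-4:int(round(u))+5])
"
```

```text
t: 25.33
position: [0.6443, -0.0594, 0.0795]
tool_rot: [179.5, 21.2, -179.2]
force: [-16.8, -0.8, 8.0]
gripper_width: -0.0002
finger_force: 8.4
t: 26.08
position: [0.5227, -0.064, 0.1952]
tool_rot: [179.8, 22.4, -179.2]
force: [0.2, 0.3, 0.4]
gripper_width: 0.0002
finger_force: 0.0
[ -16.     8.4  113.1   10.7   37.6 -114.1]
w [[437.9, 292.6], [441.0, 286.5]]
w [[285.7, 293.9], [285.6, 287.7]]
t [[221.3, 188.3], [221.6, 191.8]]
t [[276.8, 181.5], [277.3, 185.0]]
[[ 48  74 109 114 100  88 109  88  53]
 [ 45  68 107 113 100  85 109  96  54]
 [ 56  64 106 110  98  81 109  95  76]
 [ 85  78 103 113 102  84 106  98  87]
 [104  94 102 113 102  89  91  95  87]
 [104 101  99 112 102  85  89  98  84]
 [102 104  97 105 107  87  87 100  88]
 [106  99  98 110 103  89  88 106  86]
 [105 106 101 120 128 104  82 106  86]
 [109 103 109 142 149 122  70  97  94]
 [107 103  88 111 116  93  58  78  83]
 [103 103  98  87  66  66  58  62  81]
 [106 104 107 106  71  60  63  60  72]
 [101 103 104 103  94  61  60  58  56]
 [101 103 102 105 104  76  64  60  59]
 [108 105 107 105 107  89  74  65  70]
 [105 107
[... 228 characters left out ...]
 59  95 109 110  91  66  67  80  88]
 [ 75  93 107 108  97  84 104 104 102]
 [103  88 101 109 103  90 103 106 108]
 [ 99  87 106 111 102  94  99 102 100]
 [ 97  83  99 110 101  88 100 105 101]
 [ 98  83  97 108 105  90  91 103 106]
 [ 99  81 109 126 121  98  87 100 103]
 [100  89 115 147 149 113  90 100 103]
 [100  84  79 112 111  80  89 102 100]
 [104  84  64  65  62  65  94 105 105]
 [105 101  77  64  65  64  88 103 105]
 [104 102  79  67  63  63  85 103 105]
 [102 101  76  64  62  64  87 100 106]
 [103 104  86  70  63  74  95 102 103]
 [108 103  98  80  77  88 104 101 106]
 [103 101 104 103  90 103 103 102 102]
 [107 105 106 104 104 104 104 103 107]
 [105 105 104 102 103 103 101  98 100]]
```

Both handle highlights sit at the same offset from their predicted shut positions. I'll compare with the first picture at sub-pixel level before handing in.

```bash
python3 - <<'E'
import cv2,numpy as np
from cell import bot, workorder, read_camera
a=cv2.imread('pics/top0.png',0);b=cv2.imread('pics/end_t.png',0)
ok=True
for u,v in((221,189),(277,182)):
    r=cv2.matchTemplate(cv2.resize(b[v-12:v+16,u-12:u+13],None,fx=8,fy=8,interpolation=2),cv2.resize(a[v-3:v+7,u-5:u+6],None,fx=8,fy=8,interpolation=2),5)
    _,s,_,p=cv2.minMaxLoc(r); d=(np.array(p)/8-[7,9]);print(d,s);ok&=abs(d[1])<1.2
if ok: print(workorder.hand_in())
E
```

```text
[0. 0.] 0.9863502979278564
[0. 0.] 0.9898748993873596
the job is handed in; nothing more can be done
None
```

The wedge is lying flat in the right drawer (the left one is locked), both drawers are shut with their handles exactly where they were in the first picture, and the job is handed in; I gave the bystanders a clear berth but did not re-measure them at the end.

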